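# Open the child-resistant hardener tub

## Task

Open the hardener tub, the one with the red child-resistant cap: push the cap down hard and, keeping it pushed down, turn it anticlockwise (seen from above) a little under a quarter turn, then lift it straight off. Set the cap down on the middle of the blue drip mat, standing the way it sat on the tub, and let go. Leave the white-capped tub shut and alone.

Things in the scene. Friction and masses are not known exactly. Their poses are not given: they have to be found in the camera images.
- red_cap (a point): Red ribbed round child-resistant cap, loose, 35 g, 50 mm across, 38 mm tall (upper 18 mm solid, hollow skirt below). Point: on its axis at grip height, 9 mm below its top, 29 mm above its lower edge; z up. Shut, the point is 103 mm above the table. Grip at any yaw, firmly (25 N or more). It must be 4 mm down to turn and stops at 6 mm; a spring pushes back 4 N at first, 8 N at 4 mm, 10 N at 6 mm.
- red_tub: White tub under the red cap, 68 mm across, shoulder 66 mm up, grey and red label; its steel base (86 mm) is screwed down. Origin: middle of its underside, z up. From any tub yaw, turning the pressed cap anticlockwise from above frees it at 45 degrees, up to 130; about 75 is right. It then rises 2 mm when let up and lifts straight off. The two tubs stand side by side and may change places.
- white_cap (a point): The white child-resistant cap of a second tub of just the same build and size, with a grey and white label band; the point lies on its axis, 9 mm below its top and 103 mm above the table. To be left alone.
- drip_mat: The blue square drip mat, 130 x 130 mm and 3 mm thick, flat on the table to the left of the tubs, fixed. Origin at the middle of its underside.

How it is judged:
On the way, in this order (a step that is already met when the one before it is completed fails the run):
1. the red cap, pushed down on its tub, is turned past its locking teeth (z of red_cap in the frame of red_tub below 0.1008 m and horizontal distance between red_cap and red_tub below 0.006 m and angle between the x axis of red_cap and the x axis of red_tub, either way round above 0.25 rad), for 0.05 s.
2. the red cap is lifted off its tub (z of red_cap in the frame of red_tub above 0.13 m), for 0.05 s.
At the end, for the whole second after the job is handed in: The red cap stands on the blue drip mat, open side down and upright within 10 degrees, its axis within 40 mm of the mat's middle, at rest and let go; the white cap is still on its tub, shut, within 3 mm of where it was (horizontal distance between red_cap and drip_mat below 0.04 m and z of red_cap in the frame of drip_mat between 0.027 and 0.037 m and angle between red_cap's own z axis and vertical below 0.17 rad and distance of white_cap from where it was at the start of the episode below 0.003 m); the robot touches nothing.
It fails at once if the white cap is pressed, lifted or moved by more than 3 mm (distance of white_cap from where it was at the start of the episode above 0.003 m).
It also fails if it takes over 42 s, if anything falls off the work surface, if the arm or the gripper's body presses on something with over 40 N, if the wrist force passes 120 N, or if a joint passes its speed limit or range.

## Robot

A 7-joint arm with a two-finger parallel gripper is mounted at the origin on a cart in front of the work surface, level with it; the furniture and walls round the work are solid. World frame = base frame: x ahead of the robot, y to its left, z up, the work surface at z = 0. Lengths are in m, angles in rad, forces in N, time in s.
With the tool pointing down it reaches from about 0.425 to 0.875 m from the base axis. Payload 4.7 kg.
Tool frame: the origin (TCP) lies on the centre line of the jaws, within the pads' length; the fingertips stand 22 mm ahead of it and the grasp point (between the pads) lies 3 mm ahead of it; z points along the fingers, y is the direction in which the jaws open and shut (so a half turn about z gives the same grasp; the last joint's range is limited). The gripper opens to 87 mm and grips with 3 to 60 N. Pads are 19 mm wide; open, the fingers measure 117 mm over their backs; the gripper's body (75 mm by 190 mm) begins 51 mm behind the grasp point.
Start: joints at [-1.178, 0.321, -0.07, 1.45, 0.023, 1.371, -0.057], TCP at [0.24, 0.604, 0.245] pointing down, gripper open.
Joint ranges: [-2.86, 2.86], [-0.3, 2.09], [-1.38, 1.24], [0.06, 2.45], [-1.56, 4.7], [0.09, 2.05], [-2.69, 2.69]. Speed limits (rad/s): [2.57, 2.57, 3.14, 3.14, 3.14, 3.14, 3.14].

## Interface

Orientations are given as a rotation vector (axis times angle).
In Python, from bench import ctrl, imaging, close_job, finder gives the robot as it stands. The module is installed in compiled form; this text tells all that it offers.
- The arm moves only by the shell command python3 -m jog 'ROWS' [FORCE]. ROWS is JSON, a list that holds one entry, the list of rows, each a list of 7 numbers: the shift along the tool's x, y, z in cm, then the turn, a rotation vector about the tool's x, y, z in degrees, then the finger opening in cm, from 0 to 8.7. In form: [[[dx, dy, dz, ax, ay, az, claw], ...]]. A call has 1 to 12 rows; each row shifts and turns the commanded pose from where the row before left it, along the tool's axes as they then stand; what a row does not reach is not made up. A row lasts 1/10 s, in which the tool goes at most 50 mm and 8.59 degrees, less where a joint would pass 70% of its speed; a pose out of reach is approached as far as the arm can. A call is refused whole if a number of a shift passes 5 or a number of a turn 8.59, either way. A call with a gripper value outside its range is refused whole. The fingers move at their own pace and stop on an object; FORCE is the grip in N (left out, the last holds). Time passes only in rows, so rows that do not move let the fingers close. It gives the time, the measured TCP pose, the force and the opening at its end, in the units of the state.
- ctrl.get_state(): the state, without advancing time (a new reading comes with each control period).
- imaging.get_image(name): name is "scene" or "top" or "wrist"; returns a dict with "frame" (420x560x3 uint8, red, green, blue), "intrinsics" (3x3 intrinsics, pixels), "k1" (the pictures are not rectified: a ray, as slopes to the right and down, at radius r is drawn at 1 + k1 r^2 times it, then the intrinsics apply), "pose" (4x4, takes a point from camera to world coordinates). Camera axes: x right, y down, z forward; pixel columns grow to the right and rows downward; lengths in m; the calibration is good to about 2 mm. A picture is of the moment at which its call begins. There is no depth.
- close_job(): hands the job in, once; it reports no verdict.
Trained networks look in the newest picture that a camera, given by its name, has taken for a name from the list of things; names that differ only in an ending like _2 or _b are one class to them, and where a whole thing is asked for, a point or a joint stands for the part that bears it (a point fixed in the world has none). Each returns a list of dicts, best first, with "conf" (0 to 1); they miss things now and then, are a little off and sometimes report something else, mostly with a low value. They report only what shows in the picture. A call takes as long as a camera call.
- finder.trace(label, camera): "region" (420x560 bool, what is visible of it) and "point" ([row, column] as shares, 0 to 1, of the picture: columns of its width, rows of its height, amid what is visible of it).
- finder.spot_point(label, camera): "point" ([row, column] as shares, 0 to 1, of the picture: columns of its width, rows of its height: a listed point, or the origin of a listed thing).
The state is a dict: "time": time; "joint_positions": joint angles; "qd": joint speeds; "joint_torque": joint torques, N m; "position": TCP position; "tool_rot": TCP orientation; "ft_force": force on the tool from outside, world axes, zero at the start; "torque": the same for the moment, N m; "grip_width": opening from 0.0 (shut) to 1.0 (fully open).
Only numpy, scipy, OpenCV 4.12 (cv2) and the standard library are available. Lean on these libraries where they do the work, as an engineer would, in place of code of your own. Each camera call takes 0.05 s, during which the arm holds its last target. There are 200 camera calls.

## Working session

There is one attempt and no reset: what is moved stays moved. The work goes in short steps, Python scripts to look and compute and a shell command to move; the robot and the scene stay as the last step left them, time stands still between calls to the robot, and variables do not carry over. Pictures are saved under pics/ and viewed, about 8 in all and at most 12, crops included, and the job is handed in when it is done.

```bash
mkdir -p pics; cat > h.py <<'E'
import numpy as np, cv2
from bench import ctrl, imaging, finder
def ray(im,row,col):
    K=np.array(im["intrinsics"],float);k=im["k1"]
    u=np.array([(col-K[0,2])/K[0,0],(row-K[1,2])/K[1,1]])
    s=cv2.undistortPoints(np.array([[[col,row]]],float),K,np.array([k,0,0,0.]))[0,0]
    T=np.array(im["pose"]);return T[:3,3],T[:3,:3]@np.array([s[0],s[1],1])
def at_z(im,share,z):
    h,w=im["frame"].shape[:2]
    o,d=ray(im,share[0]*h,share[1]*w);return o+d*(z-o[2])/d[2]
def save(im,n): cv2.imwrite(f"pics/{n}.png",im["frame"][:,:,::-1])
E
python3 - <<'E'
from h import *
s=ctrl.get_state();print({k:np.round(v,3) for k,v in s.items()})
Z={"red_cap":.103,"white_cap":.103,"drip_mat":0.0,"red_tub":0.0}
ims=[]
for c in ["scene","top","wrist"]:
    im=imaging.get_image(c);save(im,c+"0");ims.append(im["frame"])
    for l,z in Z.items():
        for d in finder.spot_point(l,c)[:2]:
            print(c,l,round(d["conf"],2),np.round(np.array(d["point"])*[420,560]),np.round(at_z(im,d["point"],z),4))
m=np.hstack(ims[:2]);cv2.imwrite("pics/m0.png",cv2.resize(m,(800,300))[:,:,::-1])
E
```

```text
{'time': np.float64(0.0), 'joint_positions': array([-1.178,  0.322, -0.07 ,  1.452,  0.023,  1.371, -0.057]), 'qd': array([-0.001, -0.001, -0.001,  0.   ,  0.   ,  0.001,  0.   ]), 'joint_torque': array([-0.0000e+00, -4.9129e+01, -4.0400e-01, -3.1253e+01, -6.4000e-02,
        4.4000e-02,  0.0000e+00]), 'position': array([0.24 , 0.603, 0.243]), 'tool_rot': array([-5.910e-01, -3.085e+00,  3.000e-03]), 'ft_force': array([-0.052, -0.307, -0.249]), 'torque': array([ 0.028, -0.041,  0.035]), 'grip_width': np.float64(1.002)}
scene red_cap 0.69 [235. 332.] [ 0.5537 -0.104   0.103 ]
scene white_cap 0.98 [203. 275.] [0.5666 0.0957 0.103 ]
scene drip_mat 0.87 [215. 211.] [0.5193 0.3347 0.    ]
scene red_tub 0.68 [285. 331.] [ 0.5394 -0.1212  0.    ]
top red_cap 0.68 [202. 363.] [ 0.5455 -0.1126  0.103 ]
top white_cap 0.94 [198. 261.] [0.554  0.0896 0.103 ]
top drip_mat 0.9 [217. 140.] [0.5238 0.3507 0.    ]
top red_tub 0.6 [208. 350.] [ 0.5402 -0.1055  0.    ]
```

View pics/m0.png

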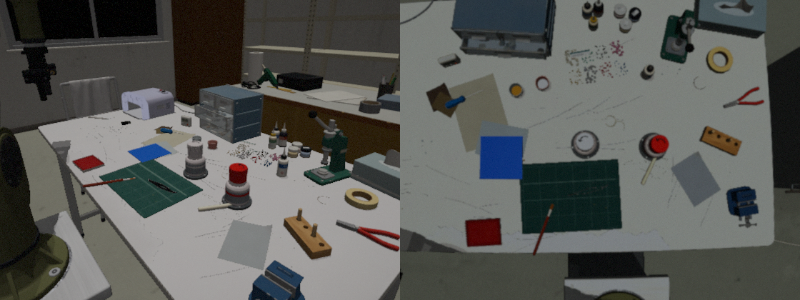

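The finds agree with the picture (red cap right, white cap middle, mat left). Next I turn the jaws to point radially and go above the red cap.

```bash
python3 -m jog '[[[0,0,0,0,0,8,8.7],[0,0,0,0,0,8,8.7],[0,0,0,0,0,8,8.7],[0,0,0,0,0,8,8.7],[0,0,0,0,0,8,8.7],[0,0,0,0,0,8,8.7],[0,0,0,0,0,8,8.7],[0,0,0,0,0,8,8.7],[0,0,0,0,0,8,8.7],[0,0,0,0,0,8,8.7]]]' 30
python3 -m jog '[[[-3.5,2.5,0,0,0,0,8.7],[-3.5,2.5,0,0,0,0,8.7],[-3.5,2.5,0,0,0,0,8.7],[-3.5,2.5,0,0,0,0,8.7],[-3.5,2.5,0,0,0,0,8.7],[-3.5,2.5,0,0,0,0,8.7],[-3.5,2.5,0,0,0,0,8.7],[-3.5,2.5,0,0,0,0,8.7],[-3.5,2.5,0,0,0,0,8.7]]]'
python3 -m jog '[[[-3.5,2.5,0,0,0,0,8.7],[-3.5,2.5,0,0,0,0,8.7],[-3.5,2.5,0,0,0,0,8.7],[-3.5,2.5,0,0,0,0,8.7],[-3.5,2.5,0,0,0,0,8.7],[-3.5,2.5,0,0,0,0,8.7],[-3.5,2.5,0,0,0,0,8.7],[-3.5,2.5,0,0,0,0,8.7],[-3.5,2.5,0,0,0,0,8.7],[0,0,0,0,0,0,8.7],[0,0,0,0,0,0,8.7]]]'
cat > look.py <<'E'
import sys
from h import *
from scipy.spatial.transform import Rotation as R
tag=sys.argv[1]
s=ctrl.get_state();M=R.from_rotvec(s["tool_rot"]).as_matrix()
print(s["time"],np.round(s["position"],4),"x",np.round(M[:,0],3),"y",np.round(M[:,1],3),"z",np.round(M[:,2],3),np.round(s["joint_positions"],2),np.round(s["ft_force"],1),s["grip_width"])
for c in sys.argv[2:]:
    im=imaging.get_image(c);save(im,c+tag)
    for l,z in {"red_cap":.103,"drip_mat":0.003}.items():
        for d in finder.spot_point(l,c)[:1]:
            p=at_z(im,d["point"],z)
            print(c,l,round(d["conf"],2),np.round(np.array(d["point"])*[420,560]),np.round(p,4),"tool cm",np.round(100*M.T@(p-s["position"]),2))
    for d in finder.trace("red_cap",c)[:1]:
        r,cc=np.nonzero(d["region"]);q=[(r.min()+r.max())/840,(cc.min()+cc.max())/1120]
        p=at_z(im,q,.103);print(c,"trace",r.min(),r.max(),cc.min(),cc.max(),len(r),np.round(p,4))
        # centre of top face estimate from region at cap-top height
        print("  at top z",np.round(at_z(im,q,.112),4))
E
python3 look.py 1 wrist top scene
```

```text
time: 1.75
position: [0.2403, 0.6039, 0.2446]
tool_rot: [-2.442, -1.976, -0.0]
ft_force: [-1.4, -0.4, -0.4]
grip_width: 1.001
time: 2.65
position: [0.3973, 0.2482, 0.2449]
tool_rot: [-2.436, -1.983, -0.002]
ft_force: [0.5, -0.6, -0.1]
grip_width: 0.998
time: 3.75
position: [0.5532, -0.1053, 0.2444]
tool_rot: [-2.439, -1.98, 0.001]
ft_force: [-0.2, 0.5, -1.2]
grip_width: 1.006
3.75 [ 0.5532 -0.1053  0.2444] x [ 0.205  0.979 -0.001] y [ 0.979 -0.205 -0.   ] z [-0.001 -0.    -1.   ] [-0.59  0.17  0.82  1.7  -0.12  1.33  0.04] [-0.2  0.5 -1.2] 1.005974351161737
wrist red_cap 0.58 [217. 273.] [ 0.5436 -0.1164  0.103 ] tool cm [-1.28 -0.7  14.14]
wrist trace 182 244 246 303 2764 [ 0.5454 -0.1126  0.103 ]
  at top z [ 0.5462 -0.1098  0.112 ]
top red_cap 0.62 [201. 361.] [ 0.5461 -0.1098  0.103 ] tool cm [-0.58 -0.59 14.14]
top drip_mat 0.59 [219. 143.] [0.5195 0.3444 0.003 ] tool cm [ 43.33 -12.52  24.12]
top trace 191 210 349 359 143 [ 0.548 -0.095  0.103]
  at top z [ 0.5473 -0.0933  0.112 ]
scene red_cap 0.85 [236. 332.] [ 0.5505 -0.1075  0.103 ] tool cm [-0.27 -0.21 14.14]
scene drip_mat 0.89 [213. 210.] [0.5212 0.3439 0.003 ] tool cm [ 43.32 -12.35  24.12]
scene trace 228 256 320 345 648 [ 0.5335 -0.1255  0.103 ]
  at top z [ 0.5216 -0.1368  0.112 ]
```

View pics/wrist1.png

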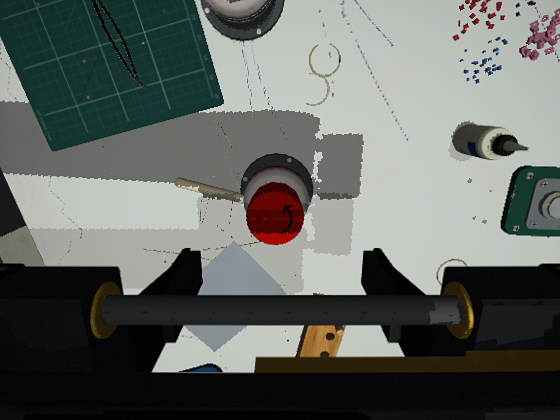

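The wrist picture shows the red cap's top face centred near (275, 216), about 57 px wide. That gives about (0.546, -0.112), which agrees with the top camera. I'll go down partway and look again.

```bash
python3 -m jog '[[[-0.4,-0.3,2.5,0,0,0,8.7],[-0.4,-0.3,2.5,0,0,0,8.7],[0,0,2,0,0,0,8.7],[0,0,0,0,0,0,8.7],[0,0,0,0,0,0,8.7]]]'
python3 look.py 2 wrist
```

```text
time: 4.85
position: [0.5459, -0.1109, 0.1749]
tool_rot: [2.436, 1.983, -0.0]
ft_force: [0.7, 0.1, 0.5]
grip_width: 0.997
4.85 [ 0.5459 -0.1109  0.1749] x [ 0.203  0.979 -0.   ] y [ 0.979 -0.203  0.   ] z [-0. -0. -1.] [-0.56  0.21  0.81  1.8  -0.16  1.2   0.09] [0.7 0.1 0.5] 0.99747351523054
wrist red_cap 0.87 [239. 282.] [ 0.5456 -0.1164  0.103 ] tool cm [-0.54  0.08  7.19]
wrist trace 156 226 238 324 3443 [ 0.5516 -0.0829  0.103 ]
  at top z [ 0.5521 -0.0807  0.112 ]
```

View pics/wrist2.png

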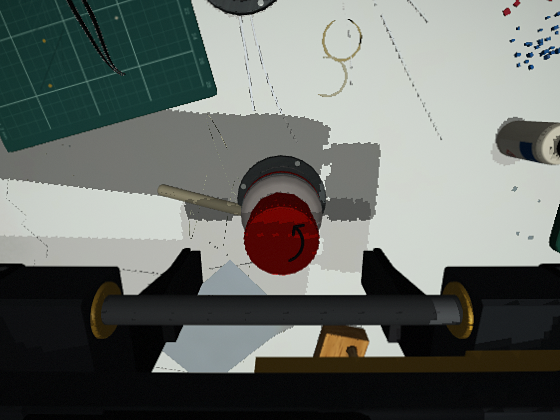

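```bash
python3 - <<'E'
from h import *
im=imaging.get_image("wrist");f=im["frame"].astype(int)
m=((f[...,0]>90)&(f[...,1]<40)&(f[...,2]<40)).astype(np.uint8)
n,lab,st,_=cv2.connectedComponentsWithStats(m);i=1+np.argmax(st[1:,4]);print(st[i])
x,y,w,h,_=st[i];r=w/2
c=(y+h-r,x+r);print(c)
for z in(.112,):print(at_z(im,(c[0]/420,c[1]/560),z))
# independent: project model of top + skirt circles, fit xy by bbox
from scipy.optimize import least_squares
T=np.linalg.inv(np.array(im["pose"]));K=np.array(im["intrinsics"],float);a=np.linspace(0,6.2832,90)
def bb(p):
    P=np.vstack([np.c_[p[0]+.025*np.cos(a),p[1]+.025*np.sin(a),0*a+z] for z in(.112,.074)])
    q,_=cv2.projectPoints(P,cv2.Rodrigues(T[:3,:3])[0],T[:3,3],K,np.array([im["k1"],0,0,0.]));q=q[:,0]
    return np.r_[q[:90,0].min(),q[:90,0].max(),q[:,1].max()]
print(bb([.546,-.112]))
s=least_squares(lambda p:bb(p)-[x,x+w,y+h],[.546,-.112]);print(s.x,s.fun)
E
```

```text
[250 207  61  17 664]
(np.float64(193.5), np.float64(280.5))
[ 0.55226721 -0.08255079  0.112     ]
[242.93850578 317.57167242 270.79546927]
[ 0.55304762 -0.07886627] [-8.57965799  8.58531528  0.65265652]
```

My position estimate projects within about 3 px of the seen outline (cols 244–319, bottom row 274). The remaining correction is about -3 mm in tool x and +1 mm in y. Now descend and grip.

```bash
python3 -m jog '[[[-0.3,0.1,1,0,0,0,8.7],[0,0,2,0,0,0,8.7],[0,0,2,0,0,0,8.7],[0,0,1.9,0,0,0,8.7],[0,0,0,0,0,0,8.7],[0,0,0,0,0,0,4.5],[0,0,0,0,0,0,4.5],[0,0,0,0,0,0,4.5],[0,0,0,0,0,0,4.5],[0,0,0,0,0,0,4.5],[0,0,0,0,0,0,4.5],[0,0,0,0,0,0,4.5]]]' 45
python3 look.py 3 wrist
```

```text
time: 6.3
position: [0.5458, -0.1139, 0.1058]
tool_rot: [-2.436, -1.983, 0.0]
ft_force: [-1.5, 1.1, 3.3]
grip_width: 0.556
6.3 [ 0.5458 -0.1139  0.1058] x [0.203 0.979 0.   ] y [ 0.979 -0.203 -0.001] z [-0.001  0.001 -1.   ] [-0.52  0.3   0.79  1.87 -0.24  1.07  0.16] [-1.5  1.1  3.3] 0.5557733876385065
wrist red_cap 0.93 [287. 282.] [ 0.5455 -0.1174  0.103 ] tool cm [-0.35  0.05  0.28]
wrist trace 217 338 228 334 7290 [ 0.5461 -0.1121  0.103 ]
  at top z [ 0.5471 -0.1073  0.112 ]
```

View pics/wrist3.png

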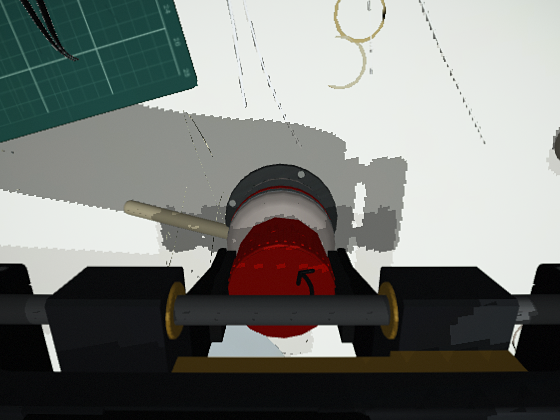

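```bash
python3 - <<'E'
from h import *
im=imaging.get_image("wrist");a=np.linspace(0,6.2832,90)
T=np.linalg.inv(np.array(im["pose"]));K=np.array(im["intrinsics"],float)
for p in [(.5458,-.1139),(.5458,-.1164)]:
    P=np.c_[p[0]+.025*np.cos(a),p[1]+.025*np.sin(a),0*a+.112]
    q=cv2.projectPoints(P,cv2.Rodrigues(T[:3,:3])[0],T[:3,3],K,np.array([im["k1"],0,0,0.]))[0][:,0]
    print(p,q.min(0),q.max(0),q.mean(0))
f=im["frame"];print([f[r,282].tolist() for r in range(326,344,2)])
E
```

```text
(0.5458, -0.1139) [227.53182234 240.70406081] [334.77877119 335.53343523] [281.74584715 289.17386533]
(0.5458, -0.1164) [228.87073045 245.80223586] [335.60631422 339.71783389] [282.82539912 293.80058154]
[[97, 3, 0], [93, 4, 1], [93, 3, 1], [95, 6, 4], [93, 4, 0], [91, 1, 0], [186, 170, 163], [214, 217, 211], [215, 218, 211]]
```

The grip is centred to about 1 mm. Now press down.

```bash
python3 -m jog '[[[0,0,0.15,0,0,0,4.5],[0,0,0.15,0,0,0,4.5],[0,0,0.15,0,0,0,4.5],[0,0,0.15,0,0,0,4.5],[0,0,0,0,0,0,4.5],[0,0,0,0,0,0,4.5],[0,0,0,0,0,0,4.5]]]' 50
```

```text
time: 7.25
position: [0.5459, -0.1139, 0.1]
tool_rot: [-2.436, -1.983, 0.0]
ft_force: [-4.9, 1.8, 7.9]
grip_width: 0.565
```

```bash
python3 -m jog '[[[0,0,0.1,0,0,0,4.5],[0,0,0.05,0,0,0,4.5],[0,0,0,0,0,0,4.5],[0,0,0,0,0,0,4.5]]]'
```

```text
time: 7.65
position: [0.5459, -0.1139, 0.0997]
tool_rot: [-2.435, -1.982, -0.001]
ft_force: [-7.9, 1.9, 16.5]
grip_width: 0.561
```

On the stop at 6 mm. Turn anticlockwise (negative about tool z).

```bash
python3 -m jog '[[[0,0,0,0,0,-5,4.5],[0,0,0,0,0,-5,4.5],[0,0,0,0,0,-5,4.5],[0,0,0,0,0,-5,4.5],[0,0,0,0,0,-5,4.5],[0,0,0,0,0,-5,4.5],[0,0,0,0,0,-5,4.5],[0,0,0,0,0,-5,4.5]]]'
python3 -m jog '[[[0,0,0,0,0,-5,4.5],[0,0,0,0,0,-5,4.5],[0,0,0,0,0,-5,4.5],[0,0,0,0,0,-5,4.5],[0,0,0,0,0,-5,4.5],[0,0,0,0,0,-5,4.5],[0,0,0,0,0,-5,4.5],[0,0,0,0,0,-3,4.5],[0,0,0,0,0,0,4.5],[0,0,0,0,0,0,4.5]]]'
python3 look.py 4 wrist
```

```text
time: 8.45
position: [0.5473, -0.1132, 0.0998]
tool_rot: [1.606, 2.699, 0.004]
ft_force: [-4.0, 3.9, 13.4]
grip_width: 0.559
time: 9.45
position: [0.5468, -0.1132, 0.0998]
tool_rot: [0.644, 3.074, 0.003]
ft_force: [-5.4, 2.9, 13.2]
grip_width: 0.563
9.45 [ 0.5468 -0.1132  0.0998] x [-0.916  0.401 -0.   ] y [0.401 0.916 0.002] z [ 0.001  0.002 -1.   ] [-0.33  0.27  0.56  1.87 -0.17  1.05  1.45] [-5.4  2.9 13.2] 0.5625136687403813
wrist red_cap 0.88 [286. 283.] [ 0.5459 -0.1128  0.103 ] tool cm [ 0.1   0.   -0.32]
wrist trace 217 337 228 335 7180 [ 0.5414 -0.1115  0.103 ]
  at top z [ 0.5369 -0.1095  0.112 ]
```

View pics/wrist4.png

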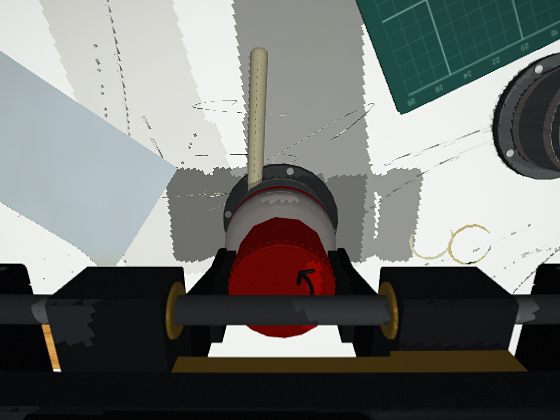

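The arrow on the cap sits at the same picture place as before, about (305, 280), so the cap turned with the jaws, by 78°. Lift straight.

```bash
python3 -m jog '[[[0,0,-0.3,0,0,0,4.5],[0,0,-0.3,0,0,0,4.5],[0,0,-0.3,0,0,0,4.5],[0,0,-0.3,0,0,0,4.5],[0,0,-0.3,0,0,0,4.5],[0,0,0,0,0,0,4.5]]]'
```

```text
time: 10.25
position: [0.5462, -0.1142, 0.1131]
tool_rot: [0.645, 3.074, -0.0]
ft_force: [-0.3, 0.6, -0.2]
grip_width: 0.563
```

Free. Lift high, then carry to the mat.

```bash
python3 -m jog '[[[0,0,-2,0,0,0,4.5],[0,0,-3,0,0,0,4.5],[0,0,-3,0,0,0,4.5],[0,0,-3,0,0,0,4.5],[0,0,-2,0,0,0,4.5],[0,0,0,0,0,0,4.5]]]'
python3 -m jog '[[[1.73,3.41,0,0,0,0,4.5],[1.73,3.41,0,0,0,0,4.5],[1.73,3.41,0,0,0,0,4.5],[1.73,3.41,0,0,0,0,4.5],[1.73,3.41,0,0,0,0,4.5],[1.73,3.41,0,0,0,0,4.5],[1.73,3.41,0,0,0,0,4.5],[1.73,3.41,0,0,0,0,4.5],[1.73,3.41,0,0,0,0,4.5],[1.73,3.41,0,0,0,0,4.5],[1.73,3.41,0,0,0,0,4.5],[1.73,3.41,0,0,0,0,4.5]]]'
python3 -m jog '[[[0,0,0,0,0,0,4.5],[0,0,0,0,0,0,4.5]]]'
python3 look.py 5 wrist top
```

```text
time: 10.85
position: [0.548, -0.1149, 0.2461]
tool_rot: [0.645, 3.068, 0.001]
ft_force: [0.7, -0.0, -0.2]
grip_width: 0.557
time: 12.05
position: [0.5201, 0.3451, 0.2413]
tool_rot: [-0.646, -3.074, 0.002]
ft_force: [0.0, -1.2, 0.9]
grip_width: 0.556
time: 12.25
position: [0.5198, 0.3447, 0.241]
tool_rot: [-0.642, -3.074, 0.004]
ft_force: [0.5, 0.0, -0.6]
grip_width: 0.56
12.25 [0.5198 0.3447 0.241 ] x [-0.917  0.4    0.001] y [ 0.4    0.917 -0.003] z [-0.002 -0.002 -1.   ] [-0.84  0.27  0.25  1.53 -0.07  1.35  0.58] [ 0.5  0.  -0.6] 0.5595036582830067
wrist red_cap 0.97 [285. 280.] [0.5917 0.3108 0.103 ] tool cm [-7.96 -0.2  13.79]
wrist drip_mat 0.66 [179. 285.] [0.5175 0.3486 0.003 ] tool cm [ 0.34  0.33 23.8 ]
wrist trace 218 338 228 334 7308 [0.585  0.3146 0.103 ]
  at top z [0.5805 0.3166 0.112 ]
top drip_mat 0.82 [221. 140.] [0.5151 0.3506 0.003 ] tool cm [ 0.65  0.42 23.8 ]
```

View pics/wrist5.png

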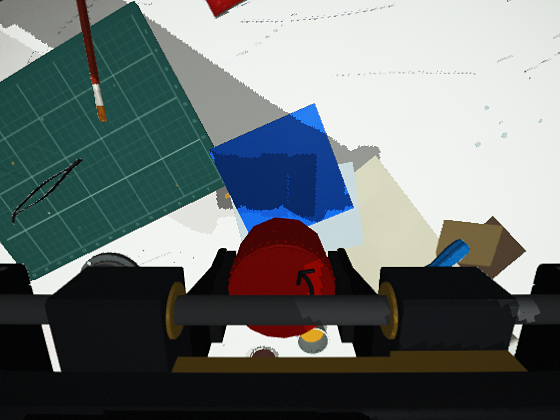

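The mat's visible corners, (210,150) and (354,207), put its centre at about (282,178). That matches the network, so the correction is +0.3/+0.3 cm. Lower.

```bash
python3 -m jog '[[[0.3,0.3,3,0,0,0,4.5],[0,0,4,0,0,0,4.5],[0,0,4,0,0,0,4.5],[0,0,4,0,0,0,4.5],[0,0,3,0,0,0,4.5],[0,0,1.5,0,0,0,4.5],[0,0,0.4,0,0,0,4.5],[0,0,0,0,0,0,4.5],[0,0,0,0,0,0,4.5]]]'
```

```text
time: 13.55
position: [0.5203, 0.3489, 0.0461]
tool_rot: [0.645, 3.072, 0.004]
ft_force: [0.0, 0.2, 0.6]
grip_width: 0.561
```

```bash
python3 -m jog '[[[0,0,0.4,0,0,0,4.5],[0,0,0.3,0,0,0,4.5],[0,0,0.2,0,0,0,4.5],[0,0,0.1,0,0,0,4.5],[0,0,0.1,0,0,0,4.5],[0,0,0,0,0,0,4.5],[0,0,0,0,0,0,4.5]]]'
```

```text
time: 14.25
position: [0.5191, 0.3482, 0.0348]
tool_rot: [-0.645, -3.074, -0.001]
ft_force: [-3.1, -2.3, 8.5]
grip_width: 0.561
```

In contact with the mat (8.5 N at the predicted height). Release, rise and look.

```bash
python3 -m jog '[[[0,0,-0.05,0,0,0,4.5],[0,0,0,0,0,0,6.5],[0,0,0,0,0,0,8.5],[0,0,0,0,0,0,8.5],[0,0,0,0,0,0,8.5],[0,0,0,0,0,0,8.5],[0,0,0,0,0,0,8.5]]]'
python3 -m jog '[[[0,0,-1,0,0,0,8.5],[0,0,-2,0,0,0,8.5],[0,0,-4,0,0,0,8.5],[0,0,-4,0,0,0,8.5],[0,0,-4,0,0,0,8.5],[0,0,-4,0,0,0,8.5],[0,0,0,0,0,0,8.5],[0,0,0,0,0,0,8.5]]]'
sed -i 's/"red_cap":.103,/"white_cap":.103,"red_cap":.032,/' look.py
python3 look.py 6 wrist top scene
python3 -c "
import cv2,numpy as np
cv2.imwrite('pics/m6.png',np.hstack([cv2.resize(cv2.imread('pics/wrist6.png'),(400,300)),cv2.resize(cv2.imread('pics/scene6.png')[120:300,140:380],(400,300))]))"
```

```text
time: 14.95
position: [0.519, 0.3481, 0.0335]
tool_rot: [-0.645, -3.075, 0.0]
ft_force: [-0.5, 0.8, -0.7]
grip_width: 0.955
time: 15.75
position: [0.5196, 0.3484, 0.2255]
tool_rot: [0.645, 3.073, 0.004]
ft_force: [-0.6, -0.6, -0.4]
grip_width: 0.978
15.75 [0.5196 0.3484 0.2255] x [-0.916  0.402 -0.001] y [0.402 0.916 0.003] z [ 0.003  0.002 -1.   ] [-0.84  0.28  0.25  1.56 -0.07  1.32  0.58] [-0.6 -0.6 -0.4] 0.9775980650865344
wrist red_cap 0.95 [191. 283.] [0.5209 0.3493 0.032 ] tool cm [-0.05  0.08 19.35]
wrist trace 163 215 256 305 2061 [0.5025 0.3547 0.103 ]
  at top z [0.5006 0.3556 0.112 ]
top white_cap 0.57 [201. 262.] [0.5484 0.0863 0.103 ] tool cm [-13.16 -22.87  12.2 ]
top drip_mat 0.62 [218. 138.] [0.5232 0.3533 0.003 ] tool cm [-0.1   0.54 22.25]
scene white_cap 0.88 [204. 274.] [0.5587 0.09   0.103 ] tool cm [-13.95 -22.12  12.21]
scene red_cap 0.7 [200. 205.] [0.5228 0.37   0.032 ] tool cm [ 0.6   2.05 19.36]
scene drip_mat 0.75 [213. 211.] [0.5209 0.3363 0.003 ] tool cm [-0.57 -1.11 22.25]
scene trace 196 215 200 217 294 [0.4366 0.1826 0.103 ]
  at top z [0.427  0.1639 0.112 ]
```

View pics/m6.png

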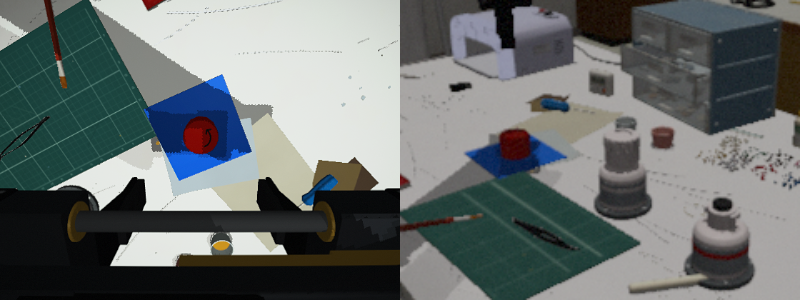

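The left half shows the cap upright at the mat's middle: cap near (200,134), mat corners (146,108), (223,75), (252,150) and about (180,180). The right half shows the red tub open at (720,230), and the white cap still on its tub at (622,150). The gripper is clear, so I'll hand in.

```bash
python3 -c "
from bench import close_job; print(close_job())"
```

```text
the job is handed in; nothing more can be done
None
```

The red cap is off its tub and standing on the drip mat, and I handed the job in at about 16 s of the 42 s allowed. No verdict was reported.

- **Opening:** I gripped the cap within about 1 mm of centre and pushed it down 6 mm to its stop, at 13–16 N. I turned it 78° anticlockwise while it stayed pressed, then lifted it straight off with no resistance. The arrow on the cap moved with the jaws, so it did not slip.
- **Placing:** I set the cap down at about (0.520, 0.349), touching the mat at the predicted height. I then let go and raised the gripper to 0.23 m.
- **Last pictures:** The cap stands upright near the middle of the mat, the red tub is open and the gripper is clear. The white cap is still on its tub; the arm never went lower than about 0.1 m above it.
- **Disagreements:** The cameras put the mat's middle up to about 17 mm apart. The wrist and top views place the cap within about 6 mm of it. The scene camera, the coarsest view, puts the cap about 34 mm from it, which its own picture does not bear out. The networks' readings for the white cap changed by 6–10 mm between pictures, within their usual scatter, so they cannot confirm the 3 mm limit.

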